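# Hook a filter cassette into the bench dust extractor

### The arm

A 6-joint arm with a two-finger parallel gripper is mounted at the origin on the work surface. World frame = base frame: x ahead of the robot, y to its left, z up, the work surface at z = 0. Lengths are in m, angles in rad, forces in N, time in s.
With the tool pointing down it reaches from about 0.3 to 0.825 m from the base axis. Payload 5.4 kg.
Tool frame: the origin (TCP) lies at the very end of the fingers, on their centre line; the grasp point (between the pads) lies 19 mm behind it; z points along the fingers, y is the line along which they close (so a half turn about z gives the same grasp; the last joint's range is limited). The gripper opens to 92 mm and grips with 3 to 60 N. Pads are 20 mm wide; open, the fingers measure 128 mm over their backs; the gripper's body (75 mm by 189 mm) begins 69 mm behind the grasp point.
Start: joints at [0.922, 0.158, 1.597, -0, 1.386, -0.21], TCP at [0.244, 0.521, 0.215] pointing down, gripper open.
Joint ranges: [-2.91, 2.91], [-0.94, 2.29], [0.18, 2.7], [-1.29, 4.43], [0.17, 2.64], [-3, 3]. Speed limits (rad/s): [2.57, 2.57, 3.14, 3.14, 3.14, 3.14].

### API

Orientations are given as a rotation vector (axis times angle).
In Python, from workcell import bot gives the robot as it stands. Calls block until the motion is done:
- bot.goto(position, orientation): joint-space move of the TCP to a pose.
- bot.line_to(position, rot=None, max_speed=0.15): straight line of the TCP; rot=None keeps the orientation; max_speed is the mean speed in m/s.
- bot.set_joints(angles): joint-space move.
- bot.set_gripper(opening, newtons=None): opening from 0.0 (shut) to 1.0 (fully open); newtons is the grip in N (None keeps the last); returns when the fingers have stopped.
- bot.hold(seconds).
- bot.inverse_kinematics(position, orientation): joint angles nearest the present ones, or None.
- bot.read_camera(name): name is "side" or "top"; returns a dict with "pixels" (384x512x3 uint8, blue, green, red), "fx", "fy", "cx", "cy" (pixels), "k1" (the pictures are not rectified: a ray, as slopes to the right and down, at radius r is drawn at 1 + k1 r^2 times it, then the intrinsics apply), "R" (3x3) and "t" (3): a world point X has camera coordinates R X + t. Camera axes: x right, y down, z forward; pixel columns grow to the right and rows downward; lengths in m; the calibration is good to about 2 mm. A picture is of the moment at which its call begins. There is no depth.
A pose or a line that the arm cannot do raises bot.MotionError and nothing moves.
- bot.job_done(): hands the job in; it is judged then, once.
Readings, each from a call of its own:
- bot.current_clock(): time.
- bot.current_joints(): joint angles.
- bot.current_joint_vel(): joint speeds.
- bot.current_effort(): joint torques, N m.
- bot.current_ee_pos(): TCP position.
- bot.current_tool_rot(): TCP orientation.
- bot.current_contact_force(): force on the tool from outside, world axes, zero at the start.
- bot.current_ft_torque(): the same for the moment, N m.
- bot.current_opening(): opening from 0.0 (shut) to 1.0 (fully open).
- bot.current_grip_force(): force on a finger pad.
Only numpy, scipy, OpenCV 4.12 (cv2) and the standard library are available. Lean on these libraries where they do the work, as an engineer would, in place of code of your own. Each camera call takes 0.05 s, during which the arm holds its last target. There are 200 camera calls.

### The job

Fit the filter cassette into the dust extractor: holding it by its handle with the far edge raised, hook its tongue under the lip, slide it in with only a light touch until it meets the back of the slot, then swing the far edge down and press gently until the latch snaps over it and the cassette lies flat on its seat. Let go; never force the cassette against the extractor, and leave the other things on the bench alone.

Things in the scene. Friction and masses are not known exactly. Their poses are not given: they have to be found in the camera images.
- filter_handle (a point): Centre of the handle bar of the loose filter cassette (0.25-0.5 kg, aluminium frame with pleats, flat on the bench). Bar: 78 mm along the cassette's y, 14 thick in x, 18 high, on posts at its ends, free below down to 28 mm over the underside; its centre is 37 mm over the underside, above the frame's middle. Axes: z up, x from tongue to plain far edge. Hold it here, pinching along x.
- filter_center (a point): Centre of the cassette's flat frame, 140 (x) by 110 (y) by 12 mm (z), 6 mm above its underside, 31 mm below the handle centre; same axes. The plain far edge is at x = +70 mm. The whole flat top is rigid and may be pressed.
- filter_tongue (a point): Middle of the lower edge of the cassette's tongue tip, level with its underside: 88 mm to -x and 37 mm below the handle centre, same axes. The tongue is a strip 90 mm wide (y) and 6 mm thick that sticks out 18 mm from the frame's -x edge, flush with the underside.
- housing: Fixed dust extractor: grey box 260 (x) by 190 (y) by 40 mm, a steel cradle on top with a lip and slot at -x and a latch at +x. Origin: centre of its underside, on the bench; z up. The cradle sits on an adjusting slide, anywhere within 12 mm either way along x of its middle position; this is not measured, find it by touch (it holds firm). Seat for the cassette at z = 50 mm.
- slot (a point): Point fixed to the housing, at x = -88.5, y = 0, z = 50 mm in its frame, same axes: where the foot of the slot's back wall is with the cradle in its middle position (really up to 12 mm either way in x; about 5 N of push shows it). It opens to +x, is 12 mm high above the seat, 100 mm wide and 10.5 mm deep under the lip; lip top 18 mm above the seat. Tilted about 0.2 rad, far edge up, a cassette enters it and clears the latch.
- seated (a point): Point fixed to the housing, at x = -0.5, y = 0, z = 87 mm in its frame, same axes: where the handle centre is when the cassette is seated, with the cradle in its middle position (really up to 12 mm either way in x; y and z as given). The seated cassette's axes run along the housing's.
- latch (a joint): Sprung slide on the cradle, 30 mm wide, at the cassette's far edge: 0 = forward (start, and latched), grows to 0.010 m pushed back. Its nose overhangs the seated frame by 4.5 mm, 14.5 mm over the seat; a steep ramp rises from it to a flat top 24 mm over the seat. Pressing the far part down on the ramp (about 8-15 N) snaps it over. With the tongue over 2 mm short of home the edge lands on the flat top and jams.
- jar: Bystander: closed jar, 60 mm across, 85 mm high; origin under its centre.
- brush: Bystander: hand brush lying on the bench.
- sample: Bystander: black stone sample 100 by 70 by 20 mm; origin under its centre.
- magnifier: Bystander: black-rimmed magnifier lying flat, 76 mm across with a 90 mm handle; origin under the lens.

How it is judged:
On the way:
1. the cassette's tongue is lowered to the slot at lip height while the cassette is tilted, far edge up (x of filter_tongue in the frame of housing between -0.11 and -0.062 m and z of filter_tongue in the frame of housing between 0.045 and 0.06 m and angle between filter_handle's own z axis and vertical between 0.09 and 0.6 rad), for 0.1 s.
At the end, for the whole second after the job is handed in: the cassette lies flat on its seat between lip and latch (handle centre 87 mm above the bench within 2 mm, level within 0.02 rad, along the housing within 0.05 rad, x within 15 mm and y within 8 mm of the housing's middle), the latch has sprung forward over it (below 2 mm), at rest and released (z of filter_handle in the frame of housing between 0.0845 and 0.089 m and angle between filter_handle's own z axis and vertical below 0.02 rad and angle between the x axis of filter_handle and the x axis of housing, either way round below 0.05 rad and x of filter_handle in the frame of housing between -0.015 and 0.015 m and y of filter_handle in the frame of housing between -0.008 and 0.008 m and value of joint latch below 0.002 m and linear speed of filter below 0.01 m/s); the robot touches nothing.
It fails at once if the cassette is pushed against the extractor with more than 15 N while it is still tilted (over 0.12 rad) (contact force between filter and housing above 15 N and angle between filter_handle's own z axis and vertical above 0.12 rad).
It fails at once if the cassette is pressed against the extractor with more than 30 N (contact force between filter and housing above 30 N).
It fails at once if a bystander (jar, brush, stone sample, magnifier) is moved more than 15 mm (distance of any of jar, brush, sample, magnifier from where it was at the start of the episode above 0.015 m).
It also fails if it takes over 58 s, if anything falls off the work surface, if the arm or the gripper's body presses on something with over 40 N, if the wrist force passes 120 N, or if a joint passes its speed limit or range.

## Working session

There is one attempt and no reset: what is moved stays moved. The work goes in short steps, each a Python script; the robot and the scene stay as the last script left them, time stands still between calls to the robot, and variables do not carry over. Pictures are saved under pics/ and viewed, at most 10 in all, crops included, and the job is handed in when it is done.

```bash
mkdir -p pics; ls
python3 - <<'E'
from workcell import bot
import cv2
for n in ("side","top"):
    c=bot.read_camera(n); cv2.imwrite(f"pics/{n}0.png",c["pixels"])
    print(n,c["fx"],c["fy"],c["cx"],c["cy"],c["k1"],c["R"],c["t"])
print(bot.current_clock(),bot.current_tool_rot())
E
```

```text
pics
side 386.1754724634136 386.1754724634136 249.909825360707 189.63754298158443 0.03096033402504061 [[ 0.92477132 -0.38047548  0.00603441]
 [-0.25183595 -0.6238387  -0.73986751]
 [ 0.28526594  0.68268858 -0.67272554]] [-0.53356562  0.21677025  1.14846292]
top 491.1938412448385 491.1938412448385 254.32912117259767 189.6915648487295 -0.17256538220907872 [[ 0.00296925 -0.99998772  0.00396754]
 [-0.98645558 -0.00357971 -0.16398957]
 [ 0.16400176 -0.00342687 -0.98645409]] [0.01485656 0.59450935 1.41953897]
0.1 [-6.83555621e-01 -3.06558848e+00  2.41535273e-03]
```

View pics/top0.png

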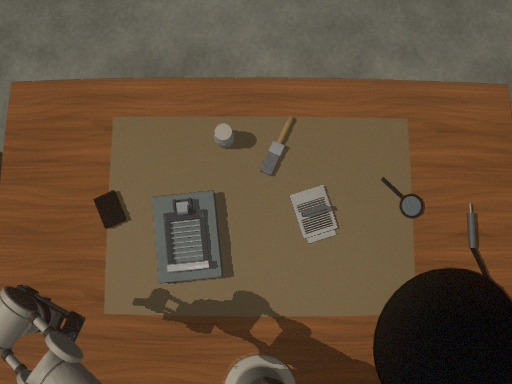

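View pics/side0.png

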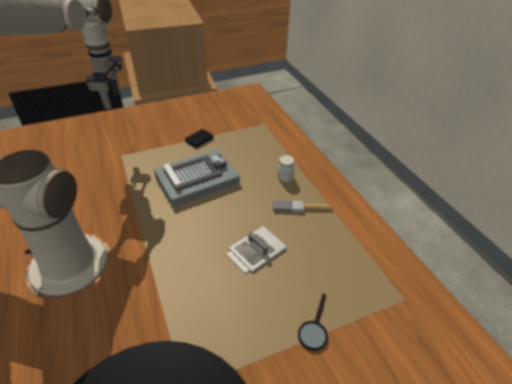

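Run:
```python
import cv2,numpy as np
a=cv2.imread("pics/top0.png")
f=lambda x,y,w,h,s:cv2.resize(a[y:y+h,x:x+w],None,fx=s,fy=s,interpolation=cv2.INTER_CUBIC)
cv2.imwrite("pics/crop0.png",np.hstack([f(140,185,80,110,5),f(280,170,80,110,5)]))
```

```text
(no output)
```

View pics/crop0.png

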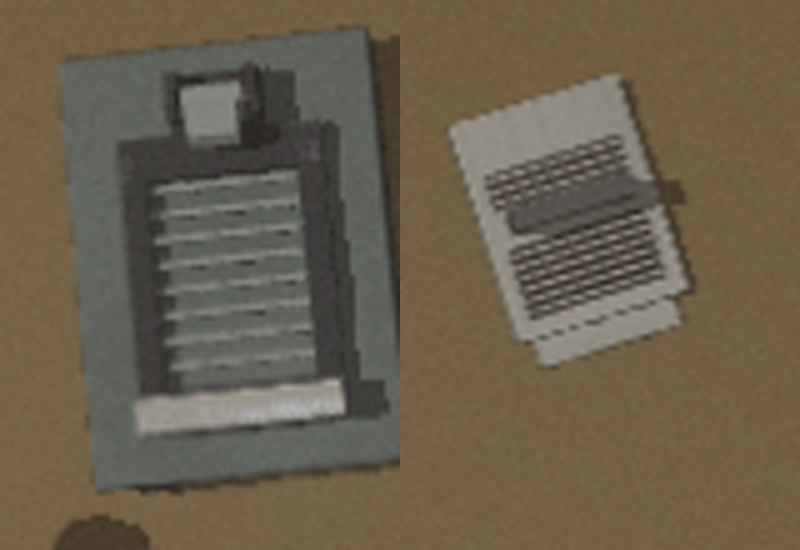

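```bash
cat > fit.py <<'E'
import cv2,numpy as np
from scipy.optimize import least_squares
from workcell import bot
def fit(cam,model,px,x0):
    c=bot.read_camera(cam); K=np.array([[c["fx"],0,c["cx"]],[0,c["fy"],c["cy"]],[0,0,1]])
    rv=cv2.Rodrigues(c["R"])[0]; model=np.array(model,float)
    def res(p):
        s,k=np.sin(p[2]),np.cos(p[2])
        X=model@np.array([[k,s,0],[-s,k,0],[0,0,1]])+[p[0],p[1],0]
        return (cv2.projectPoints(X,rv,np.array(c["t"]),K,np.array([c["k1"],0,0,0]))[0][:,0]-px).ravel()
    r=least_squares(res,x0,loss="soft_l1"); return r.x,r.fun.reshape(-1,2).round(1).tolist()
E
python3 - <<'E'
from fit import *
H=np.array([[62,60],[365,28],[97,488]])/5-.4+[140,185]
print(fit("top",[[.13,.095,.04],[.13,-.095,.04],[-.13,.095,.04]],H,[.45,.2,0]))
C=np.array([[50,127],[218,73],[292,290],[120,340],[145,367],[285,322],[112,222],[255,190]])/5-.4+[280,170]
m=[[.07,.055,.012],[.07,-.055,.012],[-.07,-.055,.012],[-.07,.055,.012],[-.088,.045,.006],[-.088,-.045,.006],[0,.039,.046],[0,-.039,.046]]
print(fit("top",m,C,[.5,-.15,.2]))
E
```

```text
(array([0.45579405, 0.21857288, 0.11445113]), [[-0.6, -0.1], [1.1, -0.6], [-0.3, 0.8]])
(array([ 0.53475763, -0.16511521,  0.30449754]), [[0.1, -0.2], [0.3, 0.2], [-0.0, -0.0], [0.2, 0.9], [-0.0, 0.2], [-0.2, 0.3], [0.8, -0.3], [-3.1, -1.7]])
```

Run:
```python
import cv2,numpy as np
f=lambda n,x,y,w,h,s:cv2.resize(cv2.imread(n)[y:y+h,x:x+w],None,fx=s,fy=s,interpolation=cv2.INTER_CUBIC)
cv2.imwrite("pics/crop1.png",np.hstack([f("pics/top0.png",145,185,80,120,5),f("pics/side0.png",150,140,100,150,4)]))
```

```text
(no output)
```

View pics/crop1.png

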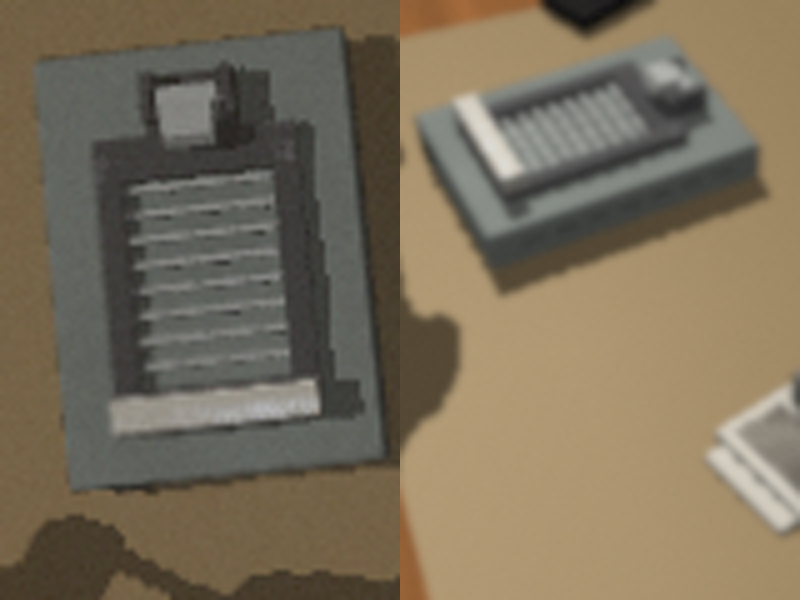

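Run:
```python
from fit import *
T=np.array([[36,62],[341,28],[70,488],[380,460]])/5-.4+[145,185]
m=[[.13,.095,.04],[.13,-.095,.04],[-.13,.095,.04],[-.13,-.095,.04]]
print(fit("top",m,T,[.45,.2,0]))
S=np.array([[268,40],[357,148],[17,120],[90,240]])/4-.375+[150,140]
print(fit("side",m,S,[.45,.2,0]))
C=np.array([[145,184]])
```

```text
(array([0.45530163, 0.22055152, 0.10742685]), [[-0.8, -0.6], [0.6, -0.3], [-0.8, 0.7], [1.0, 0.1]])
(array([0.45465766, 0.21422935, 0.12464586]), [[0.4, -0.9], [1.4, -0.3], [-1.2, -0.4], [-0.4, 1.2]])
```

```bash
cat > h.py <<'E'
import numpy as np
from scipy.spatial.transform import Rotation as R
from workcell import bot
HX,HY,HW=0.455,0.2185,0.112
SGN=-1
def rot(yaw,tilt,off=0):   # cassette frame R, tool: y along +-x_cassette, z = -z_cassette
    C=R.from_euler("z",yaw)*R.from_euler("y",-tilt)
    y=np.array([SGN,0,0.]); z=np.array([0,0,-1.]); M=np.c_[np.cross(y,z),y,z]
    return C, (C*R.from_matrix(M)).as_rotvec()
def tcp(handle,yaw,tilt):
    C,rv=rot(yaw,tilt); return np.array(handle)+C.apply([0,0,-.019]),rv
def hw(p): return R.from_euler("z",HW).apply(p)+[HX,HY,0]
def place(tipx,tipz,tilt,y=0):  # handle pose from tongue's UPPER tip corner (housing x,z)
    h=np.array([tipx,y,tipz])+R.from_euler("y",-tilt).apply([.088,0,.031])
    return tcp(hw(h),HW,tilt)
def F():
    f=R.from_euler("z",-HW).apply(bot.current_contact_force()); return f
E
cat > ik.py <<'E'
import h
from h import *
for s in (1,-1):
    h.SGN=s
    for t in (tcp([.535,-.165,.2],.3045,0),tcp([.535,-.165,.037],.3045,0),place(-.055,.11,.2),place(-.09,.058,.2)):
        q=bot.inverse_kinematics(*t); print(s,None if q is None else np.round(q,2))
E
python3 ik.py
```

```text
1 [-0.51  0.15  1.68 -0.    1.32 -0.82]
1 [-0.51  0.36  1.78 -0.    1.   -0.82]
1 [ 0.22 -0.03  1.96 -0.02  1.01  0.11]
1 [ 0.22 -0.04  2.09 -0.03  0.9   0.13]
-1 [-0.51  0.15  1.68 -0.    1.32  2.32]
-1 [-0.51  0.36  1.78 -0.    1.    2.32]
-1 None
-1 None
```

```bash
sed -i 's/^SGN=-1/SGN=1/' h.py
python3 - <<'E'
from h import *
import cv2
bot.set_gripper(0.6,40)
p,r=tcp([.535,-.165,.13],.3045,0); bot.goto(p,r)
p,r=tcp([.535,-.165,.037],.3045,0); bot.line_to(p)
print(bot.current_clock(),bot.current_contact_force().round(2) if hasattr(bot.current_contact_force(),'round') else bot.current_contact_force())
bot.set_gripper(0.0); print(bot.current_opening(),bot.current_grip_force(),bot.current_contact_force())
bot.line_to(p+[0,0,.09]); bot.hold(.3)
print(bot.current_clock(),bot.current_opening(),F(),bot.current_ft_torque())
c=[bot.read_camera(n)["pixels"] for n in("top","side")]
cv2.imwrite("pics/g.png",np.hstack([cv2.resize(c[0][150:290,265:365],None,fx=4,fy=4),cv2.resize(c[1][160:300,200:300],None,fx=4,fy=4)]))
E
```

```text
4.4167 [0.45 0.12 1.22]
0.14930172136761857 40.000171065330505 [1.509225   0.07649985 0.51090718]
6.1667 0.1483915628347235 [ 0.73279706  0.21145373 -2.22638231] [-0.08900656 -0.03125505 -0.01412458]
```

View pics/g.png

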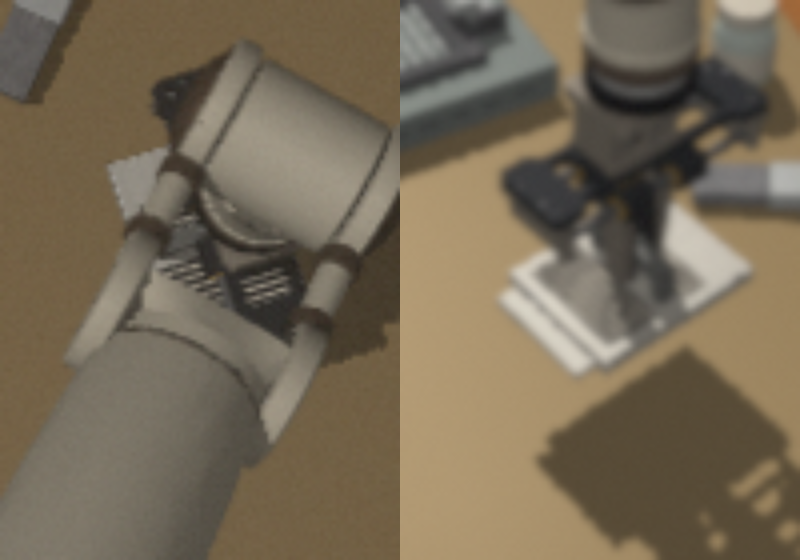

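Run:
```python
from h import *
import cv2
p,r=place(-.055,.13,.2); bot.goto(p,r); bot.hold(.3)
print(bot.current_clock(),F())
f0=F()
p,r=place(-.055,.0585,.2); bot.line_to(p,r,.08); bot.hold(.2)
print(bot.current_clock(),F()-f0,bot.current_ee_pos()-p)
np.save("f0.npy",f0)
c=[bot.read_camera(n)["pixels"] for n in("top","side")]
cv2.imwrite("pics/s.png",np.hstack([cv2.resize(c[0][180:300,130:230],None,fx=4,fy=4),cv2.resize(c[1][110:230,140:240],None,fx=4,fy=4)]))
```

```text
8.025 [-0.06338283 -0.54968144 -3.12769652]
9.2667 [0.1120249  1.24130946 0.44765371] [0.00043646 0.00011673 0.00062228]
```

View pics/s.png

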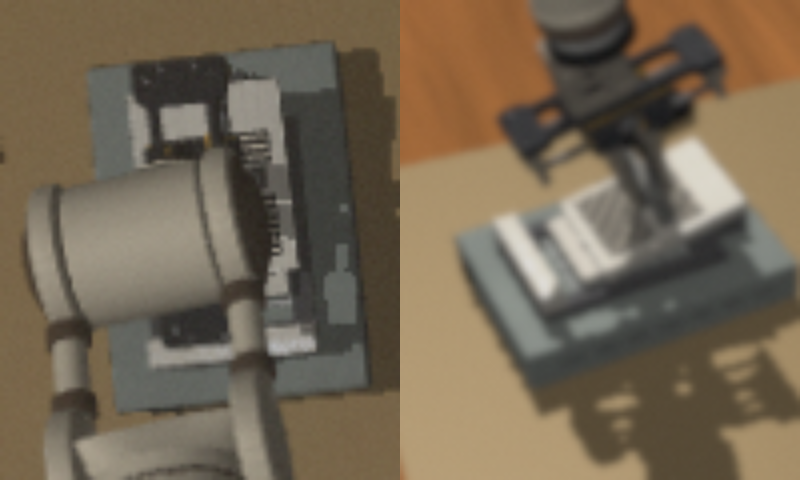

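Run:
```python
from h import *
import cv2
c=[bot.read_camera(n)["pixels"] for n in("top","side")]
cv2.imwrite("pics/s2.png",np.hstack([cv2.resize(c[0][190:280,155:215],None,fx=6.66,fy=6.66,interpolation=2),cv2.resize(c[1][140:200,160:200],None,fx=10,fy=10,interpolation=2)][0:2] if 0 else [cv2.resize(c[0][195:275,158:211],(398,600),interpolation=2),cv2.resize(c[1][140:200,158:198],(400,600),interpolation=2)]))
```

```text
(no output)
```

View pics/s2.png

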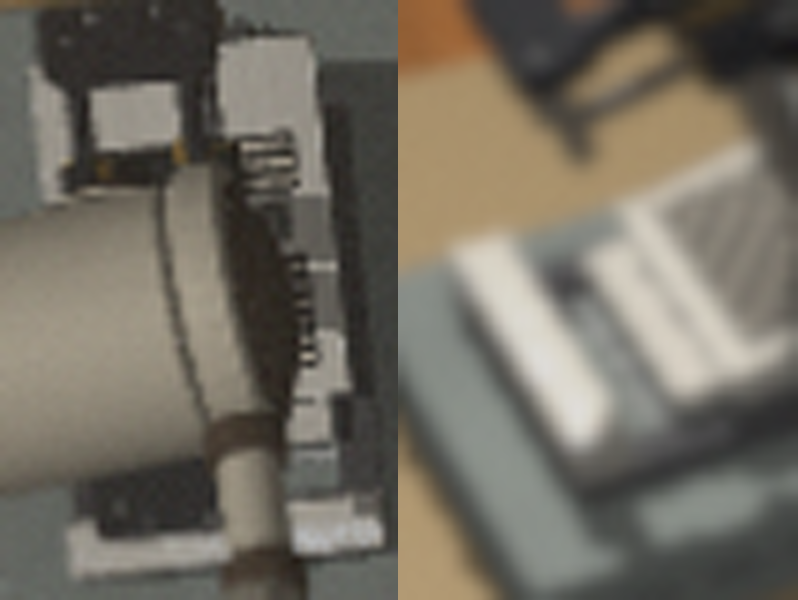

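Run:
```python
from h import *
import cv2
def unp(cam,px,z):
    c=bot.read_camera(cam);K=np.array([[c["fx"],0,c["cx"]],[0,c["fy"],c["cy"]],[0,0,1]])
    u=cv2.undistortPoints(np.array([[px]],float),K,np.array([c["k1"],0,0,0]))[0,0]
    Rm=np.array(c["R"]);C=-Rm.T@c["t"];d=Rm.T@[*u,1];X=C+d*(z-C[2])/d[2]
    return (R.from_euler("z",-HW).apply(X-[HX,HY,0])*1000).round(1)
s=lambda x,y:(np.array([x-398,y])/10-.45+[158,140])
t=lambda x,y:(np.array([x,y])/7.5-.43+[158,195])
for n,p in dict(lipbackL=(458,248),lipfrontL=(510,240),lipfrontR=(612,400),lipbackR=(570,440)).items(): print(n,unp("side",s(*p),.068))
for p in((588,258),(680,400)): print("tongue",unp("side",s(*p),.0585))
for p in((68,535),(383,510),(70,578),(383,545)): print("lip top",unp("top",t(*p),.068))
for p in((308,38),(355,390)): print("frame R edge",unp("top",t(*p),.095 if p[1]<100 else .07))
print("frame L edge",unp("top",t(30,80),.095))
```

```text
lipbackL [-96.   62.5  68. ]
lipfrontL [-78.1  58.1  68. ]
lipfrontR [-77.8 -42.1  68. ]
lipbackR [-97.9 -54.9  68. ]
tongue [-54.   46.9  58.5]
tongue [-54.1 -42.4  58.5]
lip top [-82.5  61.8  68. ]
lip top [-85.3 -60.9  68. ]
lip top [-99.   62.5  68. ]
lip top [-98.7 -59.6  68. ]
frame R edge [ 96.9 -51.8  95. ]
frame R edge [-38.2 -54.8  70. ]
frame L edge [92.2 57.  95. ]
```

Run:
```python
from h import *
f0=np.load("f0.npy"); x=-.055; log=[]
bot.hold(.2); b=F()
while x>-.106:
    x-=.0005 if x<-.068 else .001
    p,r=place(x,.058,.2); bot.line_to(p,r,.02)
    d=F()-b; log.append((round(x*1e3,1),d.round(1).tolist()))
    if d[0]>3 or abs(d[2])>4 or abs(d[1])>5:
        bot.hold(.1); d=F()-b; log.append(("chk",d.round(1).tolist()))
        if d[0]>2.5 or abs(d[2])>4 or abs(d[1])>5: break
print(log[::6],log[-8:],bot.current_clock()); np.save("b.npy",b)
```

```text
[(-56.0, [0.0, -0.4, 0.6]), (-62.0, [0.3, -0.1, 0.7]), (-68.0, [1.0, -0.6, 0.5]), (-71.5, [0.7, -0.2, 1.1]), (-74.5, [0.2, -0.7, 1.8]), (-77.5, [0.4, 0.0, 0.1]), (-80.5, [0.7, 0.2, 1.5]), (-83.5, [0.4, -0.7, 0.7]), (-86.5, [0.9, -0.8, 1.4]), ('chk', [3.0, 0.3, 0.9])] [(-86.0, [-0.5, 0.2, 1.6]), (-86.5, [0.9, -0.8, 1.4]), (-87.0, [0.8, -0.2, 0.5]), (-87.5, [1.1, -0.3, 0.6]), (-88.0, [0.5, -0.3, 0.4]), (-88.5, [0.9, -0.4, 0.3]), (-89.0, [3.2, 0.2, 0.8]), ('chk', [3.0, 0.3, 0.9])] 23.9167
```

Run:
```python
from h import *
b=np.load("b.npy"); x=-.089; log=[]
while x>-.0905:
    x-=.0002; p,r=place(x,.058,.2); bot.line_to(p,r,.01); bot.hold(.05); d=F()-b
    if d[0]>4.5: break
print("home",x,d.round(1))
t=.2
while t>.10:
    t-=.004; p,r=place(x+.0004,.0565+.0015*max(0,(t-.1)/.1),t); bot.line_to(p,r,.02); 
    d=F()-b; log.append((round(t,3),d.round(1).tolist()))
    if np.linalg.norm(d)>7.5: break
bot.hold(.1); log.append((F()-b).round(1).tolist())
print(log,bot.current_clock(),bot.current_ft_torque())
open("st.txt","w").write(f"{x} {t}")
```

```text
home -0.0892 [5.5 0.5 1.3]
[(0.196, [3.9, 0.6, 2.2]), (0.192, [5.1, 1.5, 2.2]), (0.188, [6.3, 0.4, 2.7]), (0.184, [6.0, 1.5, 3.1]), (0.18, [5.2, 0.9, 4.1]), (0.176, [5.9, 0.5, 3.0]), (0.172, [5.4, 0.6, 3.0]), (0.168, [5.3, 0.0, 3.6]), (0.164, [5.8, 0.5, 2.7]), (0.16, [5.9, 1.0, 2.5]), (0.156, [4.6, -0.1, 3.7]), (0.152, [5.3, 1.6, 3.0]), (0.148, [4.9, 0.8, 3.2]), (0.144, [5.8, 0.1, 2.9]), (0.14, [5.9, 0.9, 2.6]), (0.136, [5.7, 0.9, 3.3]), (0.132, [5.5, 0.4, 2.9]), (0.128, [6.4, 0.5, 3.1]), (0.124, [5.3, -0.4, 5.4]), [4.3, 0.1, 5.2]] 29.0667 [ 0.09315629 -0.80866593  0.10600779]
```

Run:
```python
from h import *
b=np.load("b.npy"); x,t=map(float,open("st.txt").read().split()); log=[]
while t>.0:
    t=max(0,t-.005); p,r=place(x+.0006,.0565-.0005*(.124-t)/.124,t); bot.line_to(p,r,.025)
    d=F()-b; log.append((round(t,3),d.round(1).tolist(),round(bot.current_ft_torque()[1],2)))
    if np.linalg.norm(d)>(10 if t>.1 else 17): break
bot.hold(.1); log.append((F()-b).round(1).tolist())
print(log,bot.current_clock())
open("st.txt","w").write(f"{x} {t}")
```

```text
[(0.119, [3.2, -0.0, 7.5], np.float64(-0.61)), (0.114, [2.3, 0.9, 8.7], np.float64(-0.61)), (0.109, [3.0, -0.7, 8.0], np.float64(-0.65)), (0.104, [2.4, -0.0, 8.4], np.float64(-0.62)), (0.099, [3.2, 0.4, 9.0], np.float64(-0.66)), (0.094, [2.0, -0.5, 8.9], np.float64(-0.6)), (0.089, [1.3, -0.3, 9.2], np.float64(-0.55)), (0.084, [6.0, 0.6, 4.8], np.float64(-0.86)), (0.079, [5.2, 0.2, 3.9], np.float64(-0.87)), (0.074, [5.8, 0.3, 4.6], np.float64(-0.94)), (0.069, [6.1, 0.3, 4.7], np.float64(-0.9)), (0.064, [5.5, -1.3, 4.3], np.float64(-0.93)), (0.059, [6.7, 0.6, 4.8], np.float64(-0.9)), (0.054, [6.0, -0.3, 5.6], np.float64(-0.91)), (0.049, [6.1, -0.0, 5.9], np.float64(-0.9)), (0.044, [6.5, 0.9, 6.1], np.float64(-0.87)), (0.039, [5.4, -0.1, 5.8], np.float64(-0.87)), (0.034, [5.4, 0.9, 6.8], np.float64(-0.93)), (0.029, [5.5, 0.2, 6.5], np.float64(-0.86)), (0.024, [5.5, 0.6, 6.1], np.float64(-0.86)), (0.019, [5.2, 0.6, 5.8], np.float64(-0.89)), (0.014, [8.2, 0.9, 2.8], np.float64(-1.08)), (0.009, [7.8, 0.9, 4.9], np.float64(-0.97)), (0.004, [7.4, 0.4, 4.8], np.float64(-1.03)), (0, [6.7, -0.0, 5.2], np.float64(-0.92)), [6.6, 0.2, 4.6]] 35.4167
```

Run:
```python
from h import *
import cv2
bot.set_gripper(0.45); p=np.array(bot.current_ee_pos()); bot.line_to(p+[0,0,.11],None,.12)
q=p+[0,0,.2]; q[:2]=[.3,.42]; bot.goto(q,bot.current_tool_rot())
print(bot.current_clock(),F())
c=[bot.read_camera(n)["pixels"] for n in("top","side")]
cv2.imwrite("pics/e.png",np.hstack([cv2.resize(c[0][180:300,140:220],None,fx=5,fy=5,interpolation=2),cv2.resize(c[1][135:225,150:210],None,fx=6.667,fy=6.667,interpolation=2)]))
```

```text
38.1083 [ 0.12027738 -0.06393713 -0.00256209]
```

View pics/e.png

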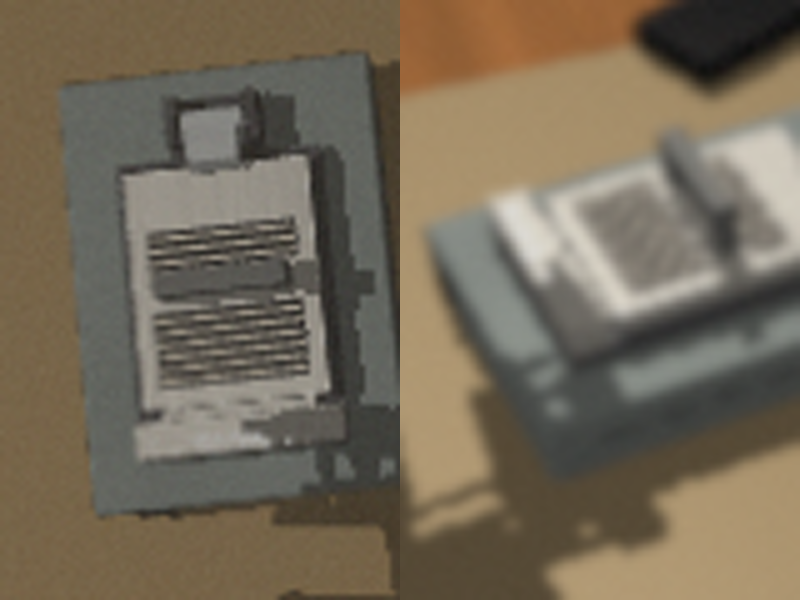

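The top view shows the latch nose at crop (185–240, 110–165), unchanged from its forward start position, lying over the cassette's far edge at y≈163. The tongue is under the lip, at y≈410–455. The arm is clear, and the force drop at 0.084 rad matches the latch snapping over.

```bash
python3 -c "
from workcell import bot
print(bot.job_done())"
```

```text
the job is handed in; nothing more can be done
None
```

I fitted the cassette, let it go and handed the job in at about 38 s; the hand-in gave no verdict, but the last pictures show the tongue under the lip and the latch forward over the far edge, and the wrist force changed by less than about 10 N throughout.

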